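# Set the straightedge against the platen pins and switch on the vacuum

## Task

On the printer platen, slide the loose metal straightedge, without lifting it, gently up to the two upright locating pins until one long side touches both pins at once. Then, with the straightedge left there, push the large guarded button on the sloping console fully down (firmly, but without ramming it), keep it down for about a second to switch on the vacuum hold, and let it come all the way back up. Leave the straightedge against both pins and everything else where it stands.

Things in the scene. Friction and masses are not known exactly. Their poses are not given: they have to be found in the camera images.
- platen: Fixed flat aluminium plate, 280 (its x) x 260 (its y) x 25 mm thick, with small vacuum holes and brown film patches (flat, no hindrance). Origin at the centre of its underside on the table, so its top is at z = 25 mm. Its x points away from the robot side, towards the pins' half; its yaw varies by up to 0.3 rad, and it stands to the left or to the right of the console.
- pin_left: Upright steel locating pin, 14 mm diameter, 35 mm tall, fixed on the platen at platen x = +40 mm, y = +55 mm. Origin at the centre of its foot, on the platen's top.
- pin_right: The other locating pin, the same, at platen x = +40 mm, y = -55 mm. The pins are 110 mm apart.
- straightedge_mid (a point): Centre (half-way up) of the loose rectangular metal straightedge, ticks along its top: 40 (its x) x 200 (its y) x 20 mm high, 0.3 to 0.65 kg. It lies flat on the platen on the robot's side of the pins, turned up to 0.25 rad from their line, with 53 to 83 mm to slide against a few newtons of friction. Touching both pins, its centre is 27 mm (20 half width + 7 pin radius) from the line through the pin centres.
- straightedge: The same straightedge, origin at the centre of its underside, same axes.
- console: Fixed grey control console, about 170 x 160 mm, up to 130 mm high (the collar on it to 145 mm). Origin at the centre of its underside on the table. Its top panel slopes 0.4 rad, down towards the console's -x (robot) side; its yaw varies by up to 0.35 rad.
- guard: Fixed steel collar round the button, 100 mm outside and 82 mm inside diameter, standing 26 mm square out of the sloping panel: its rim is 4 mm above the cap of the unpressed button. Origin at the centre of its foot, on the panel; its z is the button's axis, out of the panel (0.4 rad from vertical, leaning to the console's -x).
- vacuum_button_base: Fixed housing of the button inside the collar, 76 mm diameter, 12 mm high; origin and axes as the collar's. The fully pressed cap is flush with this housing.
- vacuum_button_top (a point): Centre of the top face of the large black button cap, 60 mm diameter; its z is the button's axis, out of the panel. It moves with the cap.
- vacuum_button (a joint): Travel of the button, m: 0 is up, 0.010 is fully down against its hard stop. Its spring takes about 3 N to start and about 9 N fully down, and returns it by itself.
- carrier: Loose flat sample carrier, 55 x 100 x 12 mm, on the platen beyond the pins; leave it alone. Origin at the centre of its underside.
- ink_bottle: Loose amber bottle, 60 mm diameter, 130 mm tall, beyond the work; leave it alone. Origin at the centre of its underside.
- sample_tub: Loose closed white sample tub, 60 mm diameter, 60 mm tall, behind the console; leave it alone. Origin at the centre of its underside.

How it is judged:
By the outcome, as a careful person would: the job done as asked, in the order asked, and still so for the second after the job is handed in, with the robot touching nothing.
It also fails if it takes over 58 s, if anything falls off the work surface, if the arm or the gripper's body presses on something with over 40 N, if the wrist force passes 120 N, or if a joint passes its speed limit or range.

## Robot

A 6-joint arm with a two-finger parallel gripper is mounted at the origin on the work surface. World frame = base frame: x ahead of the robot, y to its left, z up, the work surface at z = 0. Lengths are in mm, angles in degrees, forces in N, time in s.
With the tool pointing down it reaches from about 300 to 850 mm from the base axis. Payload 4.2 kg.
Tool frame: the origin (TCP) lies at the very end of the fingers, on their centre line; the grasp point (between the pads) lies 19 mm behind it (hold_point_z is the z of the grasp point in the tool frame, in mm); z points along the fingers, y is the direction in which the jaws open and shut (so a half turn about z gives the same grasp; the last joint's range is limited). The gripper opens to 91 mm and grips with 3 to 60 N. Pads are 32 mm wide; open, the fingers measure 118 mm over their backs; the gripper's body (76 mm by 178 mm) begins 60 mm behind the grasp point.
Start: joints at [-73.51, 18.312, 89.639, -0, 72.044, -1.146], TCP at [174.207, -547.992, 213.976] pointing down, gripper open.
Joint ranges: [-177.97, 177.97], [-48.28, 115.42], [12.27, 149.76], [-77.06, 257.06], [2.81, 150.46], [-146.56, 146.56]. Speed limits (degrees/s): [147.25, 147.25, 180, 180, 180, 180].

## Interface

Orientations are given as [roll, pitch, yaw] about the fixed x, y, z axes, in that order (R = Rz(yaw) Ry(pitch) Rx(roll)).
In Python, from workcell import state, grab_frame, job_done, hold_point_z gives the robot as it stands. The module is installed in compiled form; this text tells all that it offers.
- The arm moves only by the shell command python3 -m creep 'ROWS' [FORCE]. ROWS is JSON, a list of rows, each a list of 7 numbers: the closure, from 0 (fully open) to 1 (shut), then the shift along the tool's x, y, z in mm, then the turn, a rotation vector about the tool's x, y, z in degrees. A call has 1 to 5 rows; each row shifts and turns the commanded pose from where the row before left it, along the tool's axes as they then stand; what a row does not reach is not made up. A row lasts 1/8 s, in which the tool goes at most 62.5 mm and 10.7 degrees, less where a joint would pass 70% of its speed; a pose out of reach is approached as far as the arm can. A call is refused whole if a number of a shift passes 62.5 or a number of a turn 10.7, either way. A call with a gripper value outside its range is refused whole. The fingers move at their own pace and stop on an object; FORCE is the grip in N (left out, the last holds). Time passes only in rows, so rows that do not move let the fingers close. It gives the time, the measured TCP pose, the force and the opening at its end, in the units of the state.
- state(): the state, without advancing time (a new reading comes with each control period).
- grab_frame(name): name is "side" or "top" or "wrist"; returns a dict with "frame" (480x640x3 uint8, red, green, blue), "fx", "fy", "cx", "cy" (pixels), "view" (4x4, takes a point from world to camera coordinates). Camera axes: x right, y down, z forward; pixel columns grow to the right and rows downward; lengths in mm; the calibration is good to about 2 mm. A picture is of the moment at which its call begins. There is no depth.
- job_done(): hands the job in, once; it reports no verdict.
The state is a dict: "time_s": time; "qpos": joint angles; "qvel": joint speeds; "effort": joint torques, N m; "ee_pos": TCP position; "ee_rot": TCP orientation; "force": force on the tool from outside, world axes, zero at the start; "torque": the same for the moment, N m; "gripper_width": finger opening in mm.
Only numpy, scipy, OpenCV 4.12 (cv2) and the standard library are available. Lean on these libraries where they do the work, as an engineer would, in place of code of your own. Each camera call takes 0.05 s, during which the arm holds its last target.

## Working session

There is one attempt and no reset: what is moved stays moved. The work goes in short steps, Python scripts to look and compute and a shell command to move; the robot and the scene stay as the last step left them, time stands still between calls to the robot, and variables do not carry over. Pictures are saved under pics/ and viewed, and the job is handed in when it is done.

```bash
mkdir -p pics; python3 - <<'E'
from workcell import state, grab_frame, hold_point_z
import cv2,json,numpy as np
print(state(),hold_point_z)
for n in ["side","top","wrist"]:
    f=grab_frame(n); cv2.imwrite(f"pics/{n}0.png",f["frame"][:,:,::-1]); print(n,f["fx"],f["fy"],f["cx"],f["cy"],np.round(f["view"],3).tolist())
E
```

```text
{'time_s': 0.0, 'qpos': array([-7.35123470e+01,  1.83521221e+01,  8.97070742e+01, -3.55071077e-04,
        7.20424881e+01, -1.14507372e+00]), 'qvel': array([ 0.05049541, -0.02922916,  0.05836134, -0.03231155, -0.10869523,
        0.10337407]), 'effort': array([ 2.07886544e-03, -4.12458801e+01, -2.31972009e+01,  7.30533572e-02,
        4.55062289e-02, -1.32514192e-04]), 'ee_pos': array([ 174.03965848, -547.50004871,  213.11092279]), 'ee_rot': array([-1.79898329e+02, -1.69454535e-03,  1.76328350e+01]), 'force': array([-0.4311922 , -0.88343129, -0.1193676 ]), 'torque': array([ 0.01395899, -0.0352467 ,  0.03252608]), 'gripper_width': 91.0697269001214} -18.8
side 542.5016555641745 542.5016555641745 331.2787749916167 241.97260922283013 [[0.904, -0.428, -0.001, -561.075], [-0.321, -0.676, -0.664, 257.669], [0.284, 0.6, -0.748, 910.478], [0.0, 0.0, 0.0, 1.0]]
top 488.17739674822434 488.17739674822434 312.45621308696457 253.4457341923062 [[-0.011, -1.0, -0.02, 16.994], [-0.994, 0.013, -0.104, 643.677], [0.105, 0.019, -0.994, 893.559], [0.0, 0.0, 0.0, 1.0]]
wrist 368.38054496647004 368.38054496647004 321.6529694614234 233.56661331952995 [[0.302, -0.953, -0.001, -572.669], [-0.924, -0.293, 0.245, -27.17], [-0.234, -0.073, -0.97, 390.103], [0.0, 0.0, 0.0, 1.0]]
```

View pics/top0.png

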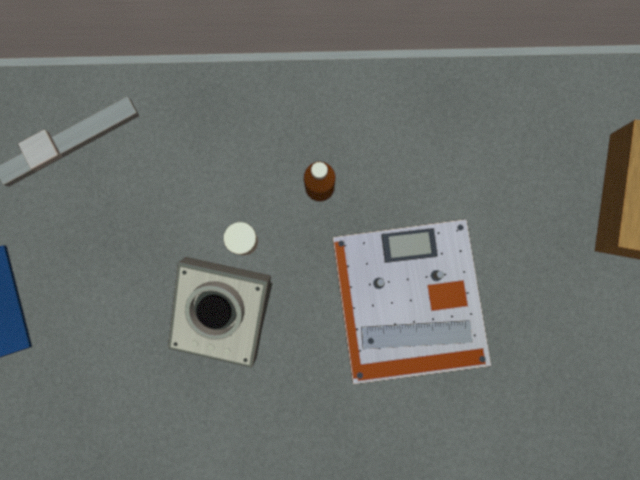

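View pics/side0.png

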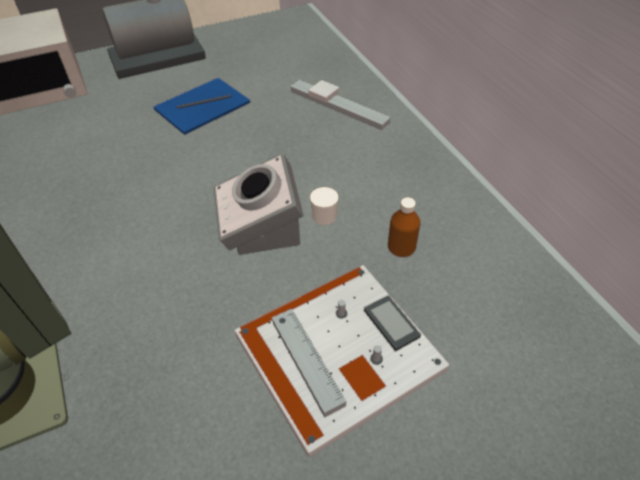

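```bash
python3 - <<'E'
import cv2
a=cv2.imread("pics/top0.png"); s=cv2.imread("pics/side0.png")
cv2.imwrite("pics/topA.png",cv2.resize(a[210:390,325:500],None,fx=4.4,fy=3.3,interpolation=cv2.INTER_CUBIC) if 0 else cv2.resize(a[215:390,325:500],None,fx=3.4,fy=3.4,interpolation=cv2.INTER_CUBIC))
cv2.imwrite("pics/sideA.png",cv2.resize(s[260:455,230:455],None,fx=3,fy=3,interpolation=cv2.INTER_CUBIC))
b=cv2.resize(a[250:375,160:280],None,fx=3.3,fy=3.3,interpolation=cv2.INTER_CUBIC)
c=cv2.resize(s[150:260,205:310],None,fx=3.75,fy=3.75,interpolation=cv2.INTER_CUBIC)[:412]
print(b.shape,c.shape)
cv2.imwrite("pics/conA.png",cv2.hconcat([b,c]))
E
```

```text
(412, 396, 3) (412, 394, 3)
```

View pics/topA.png

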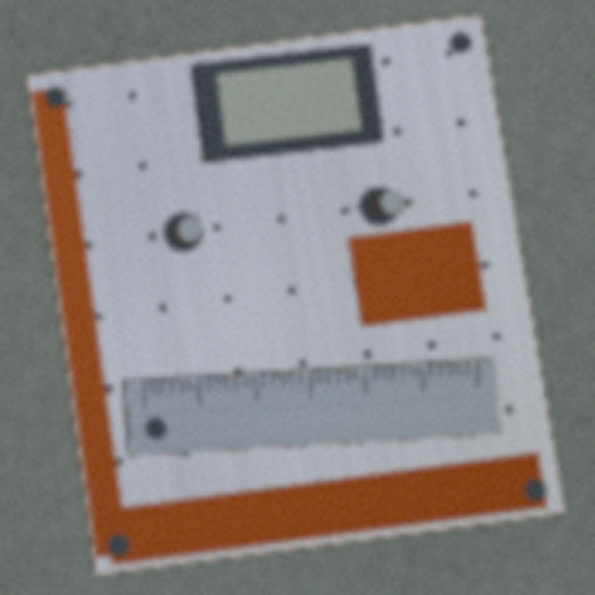

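View pics/sideA.png

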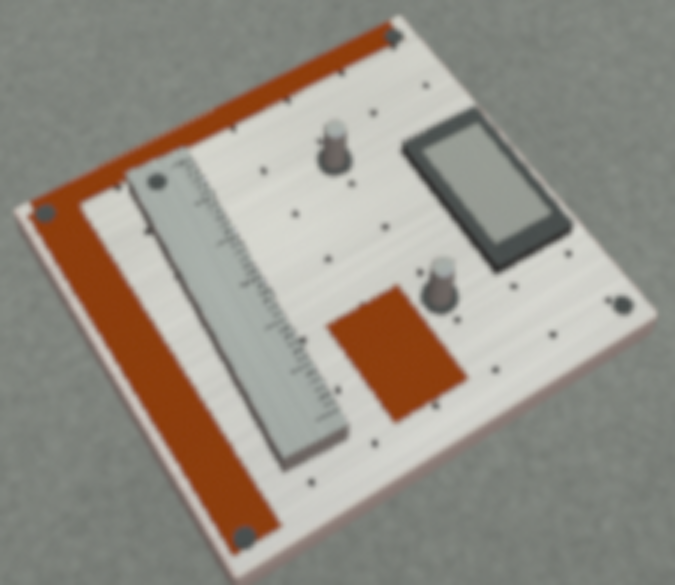

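View pics/conA.png

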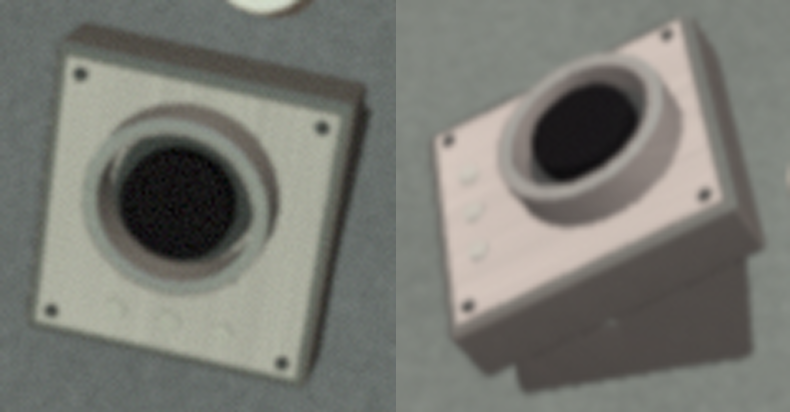

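```bash
cat > h.py <<'E'
import numpy as np,cv2
from workcell import grab_frame,state
def cam(n):
    f=grab_frame(n); return f
def ray(f,u,v):
    V=np.array(f["view"]);R=V[:3,:3];t=V[:3,3]
    d=R.T@np.array([(u-f["cx"])/f["fx"],(v-f["cy"])/f["fy"],1]); return -R.T@t,d
def onz(f,p,z):
    c,d=ray(f,*p); return c+d*(z-c[2])/d[2]
def tri(f1,p1,f2,p2):
    c1,d1=ray(f1,*p1);c2,d2=ray(f2,*p2)
    s=np.linalg.lstsq(np.c_[d1,-d2],c2-c1,rcond=None)[0]
    a=c1+s[0]*d1;b=c2+s[1]*d2; return (a+b)/2,np.linalg.norm(a-b)
def proj(f,X):
    V=np.array(f["view"]);p=V[:3,:3]@X+V[:3,3];return np.array([f["fx"]*p[0]/p[2]+f["cx"],f["fy"]*p[1]/p[2]+f["cy"]])
E
python3 - <<'E'
from h import *
np.set_printoptions(precision=1,suppress=True)
T=cam("top");S=cam("side")
def sc(P,s,o): return [((x+.5)/s-.5+o[0],(y+.5)/s-.5+o[1]) for x,y in P]
N=["plTL","plTR","plBR","plBL","pinL","pinR","seTL","seTR","seBR","seBL"]
Z=[25]*4+[60]*2+[45]*4
t=sc([(30,75),(480,16),(564,510),(97,573),(190,229),(393,201),(123,379),(494,357),(500,432),(128,455)],3.4,(325,215))
s=sc([(400,15),(657,315),(237,575),(17,210),(335,128),(443,265),(187,150),(349,432),(285,464),(127,175)],3,(230,260))
for n,z,a,b in zip(N,Z,t,s): print(n,onz(T,a,z),onz(S,b,z),*tri(T,a,S,b))
def blk(f,x0,x1,y0,y1):
    g=f["frame"].max(2)[y0:y1,x0:x1]; m=(g<55).astype(np.uint8)
    n,l,st,c=cv2.connectedComponentsWithStats(m); i=1+st[1:,4].argmax(); 
    cn=max(cv2.findContours((l==i).astype(np.uint8),0,1)[0],key=len)
    print(st[i],c[i],cv2.fitEllipse(cn)); return c[i]+[x0,y0]
a=blk(T,185,245,285,340);b=blk(S,230,290,160,205)
print(a,b,tri(T,a,S,b))
# console panel corner screws
tt=sc([(80,74),(321,128),(281,362),(51,311)],3.3,(160,250)); ss=sc([(667-396,35),(704-396,195),(468-396,306),(448-396,140)],3.75,(205,150))
for a,b in zip(tt,ss): print(tri(T,a,S,b))
E
```

```text
plTL [676.6 -31.1  25. ] [675.7 -29.9  25. ] [675.9 -30.8  26.1] 1.3097258900697943
plTR [ 706.8 -285.5   25. ] [ 705.6 -286.2   25. ] [ 706.7 -285.7   23.6] 0.8553068100114798
plBR [ 432.6 -319.3   25. ] [ 432.  -318.5   25. ] [ 432.3 -318.9   25.8] 0.8470102225414678
plBL [400.8 -63.6  25. ] [401.  -64.8  25. ] [400.9 -63.8  23.6] 0.5633688880855929
pinL [ 587. -115.   60.] [ 586.4 -114.6   60. ] [ 586.6 -114.8   60.3] 0.6897000249574583
pinR [ 600.8 -224.2   60. ] [ 599.9 -223.2   60. ] [ 600.2 -223.8   60.8] 1.1841884324492398
seTL [506.8 -78.5  45. ] [504.4 -81.6  45. ] [506.  -78.7  40.2] 1.1524045567378678
seTR [ 516.6 -279.    45. ] [ 512.7 -282.4   45. ] [ 515.2 -280.3   39. ] 2.4846304668044095
seBR [ 476.6 -280.4   45. ] [ 475.  -283.9   45. ] [ 476.1 -281.9   40. ] 0.25088302415758346
seBL [466.1 -80.3  45. ] [465.7 -82.9  45. ] [466.  -80.7  41.8] 0.39482764938636783
[  11    9   37   35 1000] [28.8 26. ] ((28.756486892700195, 25.963905334472656), (33.81867218017578, 35.83418655395508), 114.39852905273438)
[ 12  12  28  26 501] [24.6 24.5] ((24.5843505859375, 24.50315284729004), (19.94867515563965, 30.04231071472168), 52.11363220214844)
[213.8 311. ] [254.6 184.5] (array([537.3, 177.9, 119.9]), np.float64(1.809417314780395))
(array([604.8, 229.3, 122.6]), np.float64(0.5646097040511933))
(array([575.4, 103.5, 121.9]), np.float64(0.4461388719559487))
(array([450.3, 132.5,  67.6]), np.float64(0.9076272644466519))
(array([479.1, 258.1,  69.5]), np.float64(0.5280333748609809))
```

```bash
python3 -m creep '[[0,0,0,0,0,0,10.6],[0,20,-20,0,0,0,0],[0,30,-32,0,0,0,0],[0,30,-32,0,0,0,0],[0,30,-32,0,0,0,0]]'; python3 -m creep '[[0,30,-32,0,0,0,0],[0,30,-32,0,0,0,0],[0,30,-32,0,0,0,0],[0,30,-32,0,0,0,0],[0,30,-32,0,0,0,0]]'
```

```text
time_s: 0.88
ee_pos: [269.8, -418.2, 213.9]
ee_rot: [180.0, -0.0, 7.0]
force: [-0.6, 1.1, 0.1]
gripper_width: 91.1
time_s: 1.5
ee_pos: [399.1, -241.0, 214.0]
ee_rot: [180.0, -0.0, 7.0]
force: [0.6, 0.4, 0.3]
gripper_width: 91.2
```

```bash
python3 -m creep '[[0,21,-24,0,0,0,0],[0,21,-24,0,0,0,0],[0,0,0,40,0,0,0],[0,0,0,40,0,0,0],[0,0,0,0,0,0,0]]'; python3 -m creep '[[0,0,0,40,0,0,0],[0,0,0,30,0,0,0],[0,0,0,20,0,0,0],[0,0,0,12,0,0,0],[0,0,0,0,0,0,0]]'; python3 - <<'E'
from h import *
for n in ["side","top","wrist"]:
    cv2.imwrite(f"pics/{n}1.png",cam(n)["frame"][:,:,::-1])
s=cv2.imread("pics/side1.png");t=cv2.imread("pics/top1.png")
cv2.imwrite("pics/c1.png",cv2.hconcat([cv2.resize(s[200:460,200:460],(400,400)),cv2.resize(t[215:415,310:510],(400,400))]))
E
```

```text
time_s: 2.12
ee_pos: [432.2, -188.4, 131.7]
ee_rot: [-179.8, 0.3, 7.1]
force: [-0.0, -0.4, 0.1]
gripper_width: 91.1
time_s: 2.75
ee_pos: [434.7, -189.8, 32.4]
ee_rot: [180.0, -0.0, 7.0]
force: [0.6, -0.8, 0.0]
gripper_width: 91.6
```

View pics/c1.png

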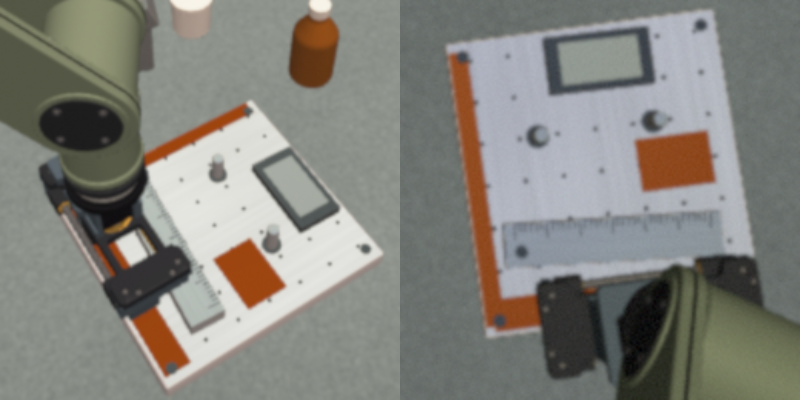

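```bash
for i in 1; do python3 -m creep '[[0,4,0,0,0,0,0],[0,4,0,0,0,0,0],[0,4,0,0,0,0,0],[0,4,0,0,0,0,0],[0,4,0,0,0,0,0]]'; python3 -m creep '[[0,4,0,0,0,0,0],[0,4,0,0,0,0,0],[0,4,0,0,0,0,0],[0,4,0,0,0,0,0],[0,4,0,0,0,0,0]]';  python3 -m creep '[[0,4,0,0,0,0,0],[0,4,0,0,0,0,0],[0,4,0,0,0,0,0],[0,4,0,0,0,0,0],[0,4,0,0,0,0,0]]';  done; python3 - <<'E'
from h import *
for n in ["side","top","wrist"]:
    cv2.imwrite(f"pics/{n}2.png",cam(n)["frame"][:,:,::-1])
s=cv2.imread("pics/side2.png");t=cv2.imread("pics/top2.png")
cv2.imwrite("pics/c2.png",cv2.hconcat([cv2.resize(s[200:460,200:460],(400,400)),cv2.resize(t[215:415,310:510],(400,400))]))
E
```

```text
time_s: 3.52
ee_pos: [453.2, -187.0, 31.9]
ee_rot: [-180.0, 0.1, 7.0]
force: [-4.4, -1.7, 3.7]
gripper_width: 91.3
time_s: 4.15
ee_pos: [472.6, -184.0, 31.8]
ee_rot: [-179.9, 0.2, 7.1]
force: [-6.3, -0.8, 5.1]
gripper_width: 91.2
time_s: 4.78
ee_pos: [492.4, -181.6, 31.8]
ee_rot: [-179.9, 0.2, 7.1]
force: [-6.5, -1.5, 5.0]
gripper_width: 91.5
```

View pics/c2.png

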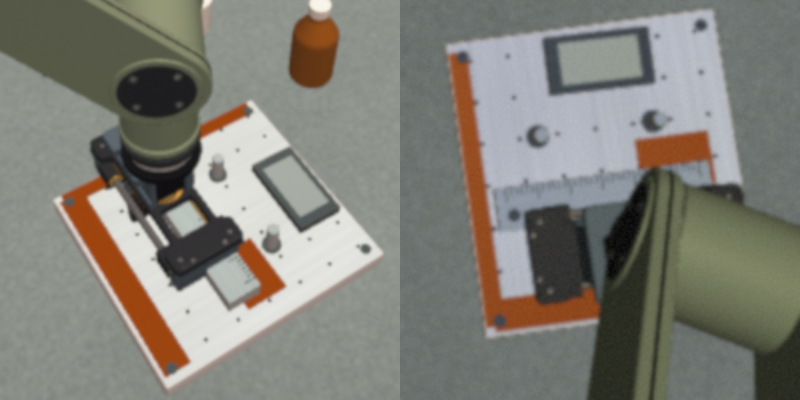

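View pics/wrist2.png

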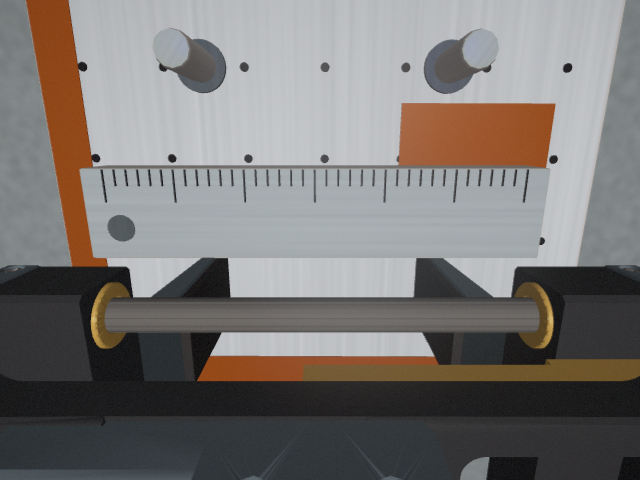

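```bash
python3 -m creep '[[0,4,0,0,0,0,0],[0,4,0,0,0,0,0],[0,4,0,0,0,0,0],[0,4,0,0,0,0,0],[0,4,0,0,0,0,0]]'; python3 -m creep '[[0,3,0,0,0,0,0],[0,3,0,0,0,0,0],[0,2,0,0,0,0,0],[0,2,0,0,0,0,0],[0,2,0,0,0,0,0]]'; python3 - <<'E'
from h import *
cv2.imwrite("pics/wrist3.png",cam("wrist")["frame"][:,:,::-1])
E
```

```text
time_s: 5.55
ee_pos: [514.0, -179.6, 31.8]
ee_rot: [180.0, -0.0, 7.0]
force: [-2.9, -1.2, -0.9]
gripper_width: 91.3
time_s: 6.18
ee_pos: [525.7, -178.2, 31.9]
ee_rot: [180.0, -0.0, 7.0]
force: [-2.2, -0.2, -1.9]
gripper_width: 91.3
```

View pics/wrist3.png

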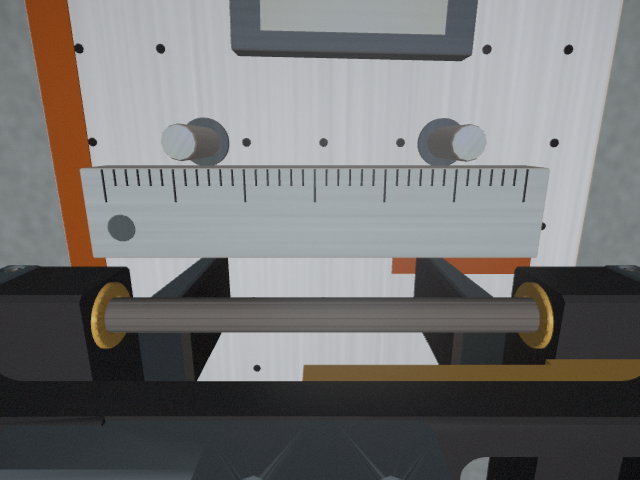

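```bash
python3 -m creep '[[0,1,0,0,0,0,0],[0,1,0,0,0,0,0],[0,0.5,0,0,0,0,0]]';python3 -m creep '[[0,0.5,0,0,0,0,0],[0,0.5,0,0,0,0,0]]'; python3 -m creep '[[0,0.5,0,0,0,0,0]]'
```

```text
time_s: 6.6
ee_pos: [528.0, -177.9, 32.0]
ee_rot: [180.0, 0.0, 7.0]
force: [-2.1, -0.3, -1.0]
gripper_width: 91.0
time_s: 6.85
ee_pos: [529.0, -177.8, 32.0]
ee_rot: [180.0, 0.0, 7.0]
force: [-3.2, -0.1, -0.4]
gripper_width: 91.1
time_s: 6.98
ee_pos: [529.1, -177.7, 32.0]
ee_rot: [180.0, 0.1, 7.0]
force: [-4.6, -1.5, 2.1]
gripper_width: 91.0
```

```bash
python3 -m creep '[[0,0.5,0,0,0,0,0]]';python3 -m creep '[[0,0.5,0,0,0,0,0]]';  python3 -m creep '[[0,0.5,0,0,0,0,0]]'; python3 - <<'E'
from h import *
cv2.imwrite("pics/wrist4.png",cam("wrist")["frame"][:,:,::-1])
E
```

```text
time_s: 7.1
ee_pos: [529.1, -177.7, 32.0]
ee_rot: [-180.0, 0.1, 7.0]
force: [-5.5, -0.4, 2.7]
gripper_width: 91.1
time_s: 7.22
ee_pos: [529.1, -177.7, 32.0]
ee_rot: [-180.0, 0.2, 7.1]
force: [-7.8, -1.6, 3.0]
gripper_width: 91.3
time_s: 7.35
ee_pos: [529.1, -177.7, 32.0]
ee_rot: [-180.0, 0.2, 7.1]
force: [-8.4, -1.5, 5.5]
gripper_width: 91.6
```

View pics/wrist4.png

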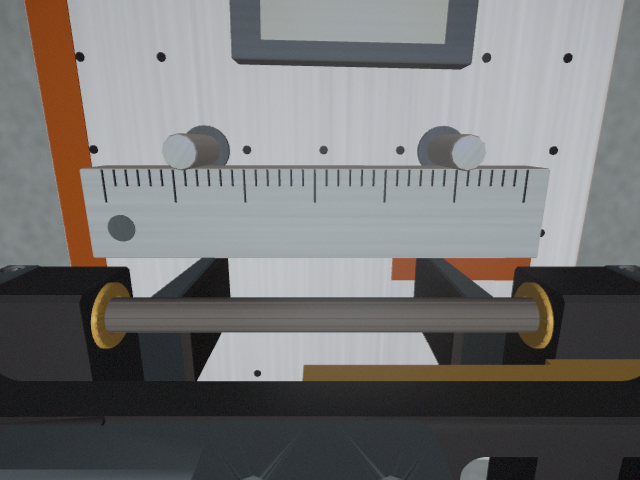

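```bash
python3 -m creep '[[0,0.5,0,0,0,0,0],[0,0.5,0,0,0,0,0]]';python3 -m creep '[[0,0.5,0,0,0,0,0],[0,0.5,0,0,0,0,0]]';  python3 -m creep '[[0,0.5,0,0,0,0,0],[0,0,0,0,0,0,0]]'; python3 - <<'E'
from h import *
w=cam("wrist");cv2.imwrite("pics/wrist5.png",cv2.resize(w["frame"][90:200,60:560,::-1],None,fx=1.6,fy=3))
print(state()["torque"],state()["force"])
for n in [(586.7,-114.8),(600.3,-223.8)]:
  for z in (45,60): print(proj(w,np.array([*n,z])))
E
```

```text
time_s: 7.65
ee_pos: [529.2, -177.7, 32.0]
ee_rot: [-180.0, 0.3, 7.0]
force: [-10.9, -3.2, 5.3]
gripper_width: 91.0
time_s: 7.9
ee_pos: [529.2, -177.6, 32.0]
ee_rot: [-180.0, 0.4, 7.0]
force: [-13.2, -3.1, 7.5]
gripper_width: 91.1
time_s: 8.15
ee_pos: [529.2, -177.6, 32.1]
ee_rot: [-180.0, 0.5, 7.1]
force: [-13.5, -4.1, 8.5]
gripper_width: 91.1
[-1.00551533  2.25845543 -0.40503819] [-13.59390096  -3.83518001   7.67349991]
[193.26889008 150.01918449]
[179.90620811 151.35743423]
[456.21384542 149.49762901]
[470.22741359 150.78204722]
```

View pics/wrist5.png

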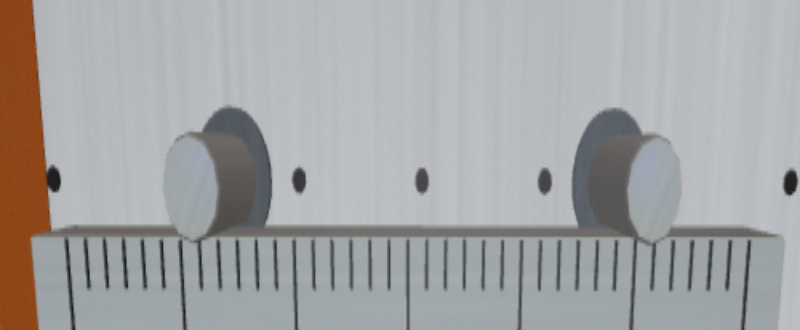

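```bash
python3 -m creep '[[0,-2,0,0,0,0,0],[0,-3,0,0,0,0,0],[0,-4,0,0,0,0,0],[0,-8,0,0,0,0,0],[0,-10,0,0,0,0,0]]'; python3 -m creep '[[0,0,0,-20,0,0,0],[0,0,0,-40,0,0,0],[0,-10,0,-50,0,0,0],[0,-30,0,-50,0,0,0],[1,-30,0,-30,0,0,0]]' 20;python3 -m creep '[[1,-30,-30,0,0,0,0],[1,-30,-30,0,0,0,0],[1,-10,-30,0,0,0,0],[1,0,-40,0,0,0,0],[1,0,-40,0,0,0,0]]'; python3 - <<'E'
from h import *
for n in ["side","top"]:
    cv2.imwrite(f"pics/{n}6.png",cam(n)["frame"][:,:,::-1])
s=cv2.imread("pics/side6.png");t=cv2.imread("pics/top6.png")
cv2.imwrite("pics/s6.png",cv2.resize(s[260:455,230:455],None,fx=3,fy=3,interpolation=cv2.INTER_CUBIC))
cv2.imwrite("pics/t6.png",cv2.resize(t[215:390,325:500],None,fx=3.4,fy=3.4,interpolation=cv2.INTER_CUBIC))
E
```

```text
time_s: 8.82
ee_pos: [506.6, -180.6, 32.0]
ee_rot: [180.0, -0.0, 7.0]
force: [-0.5, -0.7, -0.3]
gripper_width: 91.4
time_s: 9.45
ee_pos: [436.9, -189.4, 224.4]
ee_rot: [179.9, -0.2, 7.1]
force: [-0.3, 0.4, -0.7]
gripper_width: 84.1
time_s: 10.07
ee_pos: [346.1, -28.0, 222.0]
ee_rot: [180.0, -0.1, 7.0]
force: [0.6, 0.2, -0.7]
gripper_width: 33.9
```

View pics/s6.png

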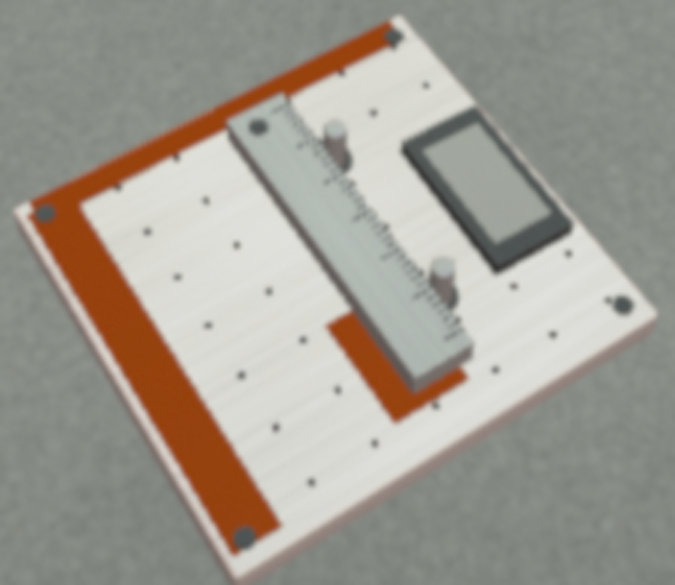

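View pics/t6.png

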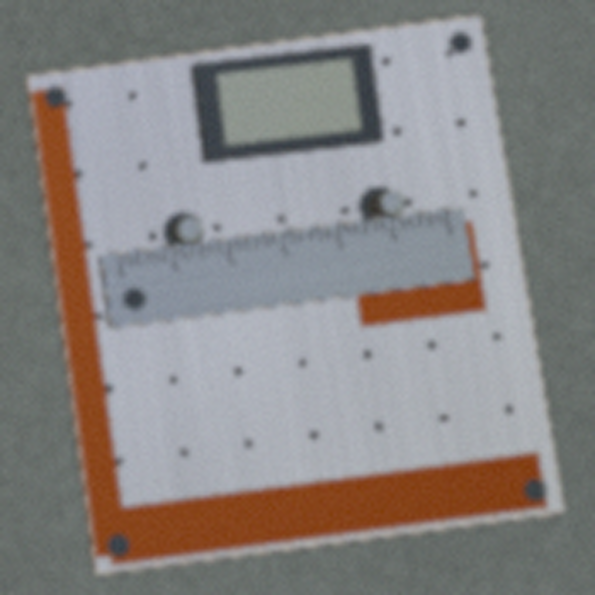

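```bash
python3 -m creep '[[1,0,0,0,0,0,10],[1,0,0,0,0,0,10],[1,0,0,0,0,8,0],[1,0,0,0,0,8,0],[1,0,0,0,0,6.9,0]]';python3 -m creep '[[1,0,0,0,0,0,0]]'; python3 - <<'E'
from h import *
from scipy.spatial.transform import Rotation as R
np.set_printoptions(precision=2,suppress=True)
T=cam("top");S=cam("side");s=state();print(s)
print(onz(T,(213.8,311.0),122))
r=R.from_euler('xyz',s["ee_rot"],degrees=True).as_matrix();print(r)
n=np.array([-.379,.0876,.921]);n/=np.linalg.norm(n)
b=onz(T,(213.8,311.0),122)
print("target delta tool",r.T@(b+60*n-s["ee_pos"]))
# straightedge corners at z45
sc=lambda P:[((x+.5)/3.4-.5+325,(y+.5)/3.4-.5+215) for x,y in P]
C=np.array([onz(T,p,45) for p in sc([(99,257),(463,209),(474,280),(108,328)])]);print(C)
m=C.mean(0);L=np.array([586.7,-114.8]);Rr=np.array([600.3,-223.8]);u=(L-Rr)/np.linalg.norm(L-Rr);nn=np.array([u[1],-u[0]])
print(m,nn@(m[:2]-L), [nn@(c[:2]-L) for c in C])
E
```

```text
time_s: 10.8
ee_pos: [346.6, -29.6, 222.1]
ee_rot: [180.0, -23.2, -13.0]
force: [-0.5, 0.0, 0.2]
gripper_width: 0.4
time_s: 10.92
ee_pos: [344.6, -29.1, 221.1]
ee_rot: [179.9, -22.8, -12.9]
force: [0.3, 0.4, 0.5]
gripper_width: 0.5
{'time_s': 11.025, 'qpos': array([ -2.97, -15.45, 127.36,  -5.45,  45.62, 103.05]), 'qvel': array([ 0.03,  1.22, -1.53, -0.03, -0.21,  0.32]), 'effort': array([  0.12,  -9.91, -23.36,  -0.25,  -1.59,   0.01]), 'ee_pos': array([347.5 , -29.31, 222.58]), 'ee_rot': array([179.99, -22.92, -12.98]), 'force': array([ 0.36, -0.1 ,  0.98]), 'torque': array([ 0.09,  0.18, -0.03]), 'gripper_width': 0.2815576647581054}
[538.07 177.03 122.  ]
[[ 0.9  -0.22  0.38]
 [-0.21 -0.97 -0.09]
 [ 0.39  0.   -0.92]]
target delta tool [  89.23 -243.89   86.87]
[[ 572.92  -66.77   45.  ]
 [ 596.85 -265.71   45.  ]
 [ 558.19 -270.03   45.  ]
 [ 534.32  -70.91   45.  ]]
[ 565.57 -168.35   45.  ] -27.59631029325639 [np.float64(-7.723210543495386), np.float64(-8.609806473046552), np.float64(-47.51327661806743), np.float64(-46.53894753841573)]
```

```bash
python3 -m creep '[[1,13,-35,12,0,0,0],[1,13,-35,12,0,0,0],[1,13,-35,12,0,0,0],[1,13,-35,12,0,0,0],[1,13,-35,12,0,0,0]]';python3 -m creep '[[1,12,-35,13,0,0,0],[1,12,-34,13,0,0,0],[1,0,0,0,0,0,0],[1,0,0,0,0,0,0]]'; python3 - <<'E'
from h import *
from scipy.spatial.transform import Rotation as R
np.set_printoptions(precision=2,suppress=True)
s=state();r=R.from_euler('xyz',s["ee_rot"],degrees=True).as_matrix()
print(s["ee_pos"],s["ee_rot"],r.T@(np.array([537.7,177.4,121.5])-s["ee_pos"]))
for n in ["side","top","wrist"]:
    cv2.imwrite(f"pics/{n}7.png",cam(n)["frame"][:,:,::-1])
s=cv2.imread("pics/side7.png");t=cv2.imread("pics/top7.png")
cv2.imwrite("pics/c7.png",cv2.hconcat([cv2.resize(s[60:260,180:380],(400,400)),cv2.resize(t[210:410,130:330],(400,400))]))
E
```

```text
time_s: 11.65
ee_pos: [469.8, 124.3, 191.7]
ee_rot: [180.0, -22.9, -13.0]
force: [0.4, -1.1, 0.2]
gripper_width: 0.4
time_s: 12.15
ee_pos: [514.5, 182.5, 176.7]
ee_rot: [179.9, -22.8, -13.0]
force: [-0.2, -0.0, 0.3]
gripper_width: 0.4
[514.54 182.5  176.66] [179.9  -22.81 -12.97] [ 0.47 -0.34 60.04]
```

View pics/c7.png

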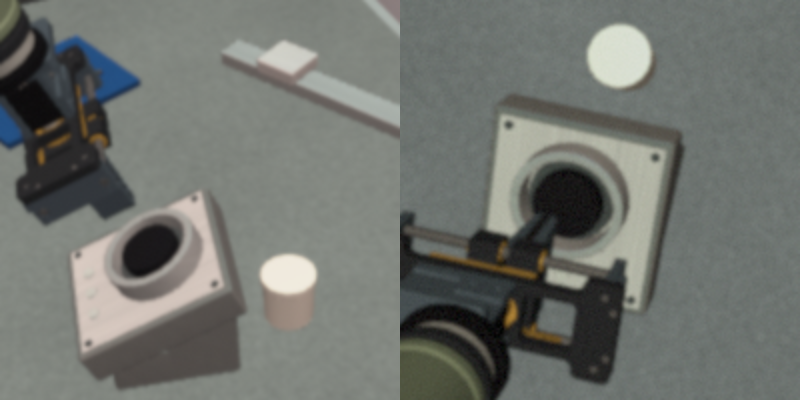

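View pics/wrist7.png

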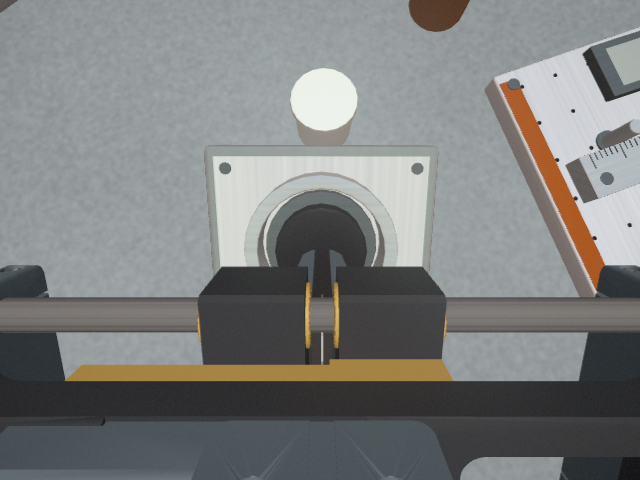

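```bash
python3 -m creep '[[1,0,0,15,0,0,0],[1,0,0,15,0,0,0],[1,0,0,12,0,0,0],[1,0,0,8,0,0,0],[1,0,0,4,0,0,0]]';python3 -m creep '[[1,0,0,1.5,0,0,0],[1,0,0,1.5,0,0,0],[1,0,0,1.5,0,0,0]]';python3 -m creep '[[1,0,0,1.5,0,0,0],[1,0,0,1.5,0,0,0],[1,0,0,1.5,0,0,0]]'
```

```text
time_s: 12.92
ee_pos: [534.7, 178.1, 126.8]
ee_rot: [180.0, -22.9, -13.0]
force: [1.0, -0.3, 0.1]
gripper_width: -0.1
time_s: 13.3
ee_pos: [536.5, 178.0, 123.9]
ee_rot: [-180.0, -22.9, -13.0]
force: [-2.0, 0.6, 2.9]
gripper_width: 0.3
time_s: 13.68
ee_pos: [538.3, 177.5, 119.7]
ee_rot: [-179.9, -22.9, -13.0]
force: [-4.4, 3.3, 5.0]
gripper_width: 0.8
```

```bash
python3 -m creep '[[1,0,0,1.5,0,0,0],[1,0,0,1.5,0,0,0]]';python3 -m creep '[[1,0,0,1.5,0,0,0],[1,0,0,1.5,0,0,0]]';python3 -m creep '[[1,0,0,1,0,0,0],[1,0,0,1,0,0,0]]'
```

```text
time_s: 13.92
ee_pos: [539.4, 177.3, 117.1]
ee_rot: [-179.9, -22.8, -13.0]
force: [-5.4, 3.5, 6.2]
gripper_width: 0.2
time_s: 14.18
ee_pos: [540.0, 177.1, 115.9]
ee_rot: [-179.8, -22.8, -13.0]
force: [-21.3, 6.1, 27.7]
gripper_width: 0.6
time_s: 14.42
ee_pos: [540.1, 177.1, 115.7]
ee_rot: [-179.8, -22.8, -13.1]
force: [-30.0, 7.6, 38.1]
gripper_width: 0.4
```

```bash
python3 -m creep '[[1,0,0,-1,0,0,0],[1,0,0,-1,0,0,0],[1,0,0,-0.5,0,0,0],[1,0,0,0,0,0,0]]'
```

```text
time_s: 14.92
ee_pos: [539.9, 177.1, 116.0]
ee_rot: [-179.8, -22.8, -13.0]
force: [-12.6, 5.8, 14.6]
gripper_width: 0.6
```

```bash
python3 -m creep '[[1,0,0,0,0,0,0],[1,0,0,0,0,0,0],[1,0,0,0,0,0,0],[1,0,0,0,0,0,0]]'; python3 -m creep '[[1,0,0,-2,0,0,0],[1,0,0,-3,0,0,0],[1,0,0,-3,0,0,0],[1,0,0,-3,0,0,0],[1,0,0,-4,0,0,0]]'; python3 -m creep '[[1,0,0,-8,0,0,0],[1,0,0,-20,0,0,0],[1,0,0,-40,0,0,0],[1,0,0,-40,0,0,0],[1,0,0,-20,0,0,0]]'; python3 -m creep '[[1,-40,0,0,0,0,0],[1,-40,0,0,0,0,0],[1,-30,0,0,0,0,0],[1,0,0,0,0,0,0]]'; python3 - <<'E'
from h import *
np.set_printoptions(precision=2,suppress=True)
T=cam("top");S=cam("side")
for n,f in (("top",T),("side",S)): cv2.imwrite(f"pics/{n}8.png",f["frame"][:,:,::-1])
def blk(f,x0,x1,y0,y1):
    g=f["frame"].max(2)[y0:y1,x0:x1]; m=(g<55).astype(np.uint8)
    n,l,st,c=cv2.connectedComponentsWithStats(m); i=1+st[1:,4].argmax(); print(st[i],c[i]+[x0,y0])
blk(T,185,245,285,340);blk(S,230,290,160,205)
E
```

```text
time_s: 15.42
ee_pos: [539.9, 177.1, 116.0]
ee_rot: [-179.8, -22.8, -13.0]
force: [-12.9, 5.6, 14.6]
gripper_width: 0.2
time_s: 16.05
ee_pos: [535.1, 177.0, 128.6]
ee_rot: [180.0, -22.8, -12.9]
force: [0.0, 0.4, 0.0]
gripper_width: 0.3
time_s: 16.68
ee_pos: [486.8, 188.6, 249.5]
ee_rot: [-179.8, -22.9, -12.9]
force: [0.6, 0.3, 0.1]
gripper_width: 0.6
time_s: 17.18
ee_pos: [399.5, 190.8, 213.6]
ee_rot: [-179.1, -20.9, -11.5]
force: [0.5, 0.6, 0.3]
gripper_width: 0.4
[  11    9   37   35 1001] [213.82 310.96]
[ 12  13  28  25 495] [254.56 184.63]
```

View pics/top8.png

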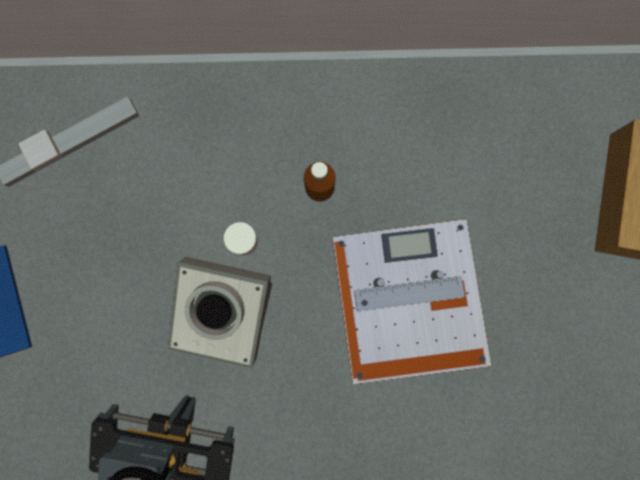

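View pics/side8.png

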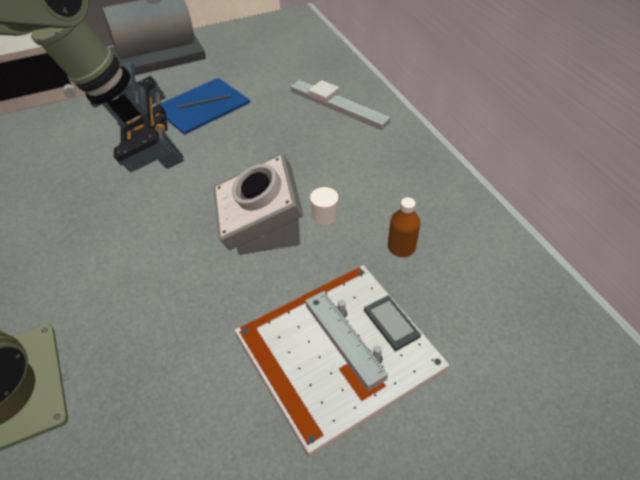

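```bash
python3 -m creep '[[1,0,0,0,0,0,0],[1,0,0,0,0,0,0]]'; python3 - <<'E'
from workcell import job_done,state
import cv2,numpy as np
a=cv2.imread("pics/top6.png")[215:390,325:500].astype(int);b=cv2.imread("pics/top8.png")[215:390,325:500].astype(int)
print(np.abs(a-b).mean(),np.abs(cv2.blur((a-b).astype(np.float32),(3,3))).max(),np.abs(state()["qvel"]).max())
print(job_done())
E
```

```text
time_s: 17.52
ee_pos: [401.2, 191.6, 213.9]
ee_rot: [-179.0, -21.0, -11.6]
force: [0.3, 0.8, -0.3]
gripper_width: 0.3
1.9961360544217688 5.5555553 0.44502287621830383
the job is handed in; nothing more can be done
None
```

I did the job in the order asked and handed it in at about 17.5 s. No verdict is reported, so this rests on my own checks.

**Straightedge:** I slid it with the open fingers along its back edge until it stopped firmly against the pins at about 14 N. After I backed off, its measured centre was 27.6 mm from the pin line, where 27 mm means touching. The wrist, side and top views show it against both pins. My corner readings put its two ends 0.7 and 1.6 mm from touching, which is about the measuring error. The top view did not change between then and hand-in.

**Button:** I pressed along its tilted axis with the fingers shut and stopped on the hard stop after about 10 mm of travel. I held it down for about 1.3 s and then released it. Afterwards the cap's outline and position in both views matched those from before the press, so it came all the way back up.

**Press force:** the force at the fingertips peaked at about 49 N against the hard stop, higher than I intended. I eased it to about 20 N for the rest of the hold. The peak was on the fingertips, not the gripper body, and well under the 120 N wrist limit.

In the last top and side views the carrier, bottle and tub look unmoved, and the arm was clear of everything with no force reading on it.

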